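Flip the wax mould over and rap the tablets out

ROBOT

A 6-joint arm with a two-finger parallel gripper is mounted at the origin on a cart in front of the work surface, level with it; the furniture and walls round the work are solid. World frame = base frame: x ahead of the robot, y to its left, z up, the work surface at z = 0. Lengths are in mm, angles in rad, forces in N, time in s.
With the tool pointing down it reaches from about 300 to 775 mm from the base axis. Payload 14.6 kg.
Tool frame: the origin (TCP) lies between the finger pads; the fingertips stand 19 mm ahead of it and the grasp point (between the pads) is the TCP; x points along the fingers, y is the direction in which the jaws open and shut, and the axes are right-handed (so a half turn about x gives the same grasp; the last joint's range is limited). The gripper opens to 85 mm and grips with 20 to 120 N. Pads are 22 mm wide; open, the fingers measure 114 mm over their backs; the gripper's body (76 mm by 85 mm) begins 54 mm behind the grasp point. The pads swing forward as they close: fully open they stand 13 mm farther back than shut.
Start: joints at [1.21, 0.3, 1.521, -0, 1.321, -0.067], TCP at [159.273, 526.424, 250.281] pointing down, gripper open.
Joint ranges: [-3.03, 3.03], [-0.79, 2.21], [0.23, 2.52], [-1.04, 4.18], [0, 3.07], [-2.55, 2.55]. Speed limits (rad/s): [2.22, 2.22, 2.57, 3.14, 3.14, 3.14].

INTERFACE

Orientations are given as a rotation vector (axis times angle).
In Python, from bench import * gives the robot as it stands.
- The arm moves only by the shell command python3 -m jog 'ROWS' [OPENING] [FORCE]. ROWS is JSON, a list of rows, each a list of 6 numbers: the shift along the world's x, y, z in mm, then the turn, a rotation vector about the world's x, y, z in rad. A call has 1 to 20 rows; each row shifts and turns the commanded pose from where the row before left it; what a row does not reach is not made up. A row lasts 1/12 s, in which the tool goes at most 41.7 mm and 7.16 degrees, less where a joint would pass 70% of its speed; a pose out of reach is approached as far as the arm can. A call with a gripper value outside its range is refused whole. OPENING is the finger opening in mm, from 0 to 85.4, set as the call begins (- or left out, the last holds). The fingers move at their own pace and stop on an object; FORCE is the grip in N (left out, the last holds). Time passes only in rows, so rows that do not move let the fingers close. It gives the time, the measured TCP pose, the force and the opening at its end, in the units of the state.
- get_obs(): the state, without advancing time (a new reading comes with each control period).
- grab_frame(name): name is "side" or "top" or "wrist"; returns the picture (384x512x3 uint8, red, green, blue); there is no depth.
- get_calibration(name): a dict with "fx", "fy", "cx", "cy" (pixels), "distortion" ([k1, k2, p1, p2, k3] as OpenCV has them; the pictures are not rectified), "camera_from_world" (4x4, takes a point from world to camera coordinates); the wrist camera has in their place "mount" (4x4, takes a point from camera to tool coordinates, whose origin is the TCP and whose axes are the tool frame's). Camera axes: x right, y down, z forward; pixel columns grow to the right and rows downward; lengths in mm; the calibration is good to about 2 mm. A picture is of the moment at which its call begins: read the wrist's pose just before it. get_calibration takes no time and is no camera call.
- hand_in(): hands the job in, once; it reports no verdict.
The state is a dict: "time": time; "qpos": joint angles; "joint_vel": joint speeds; "joint_torque": joint torques, N m; "eef_pos": TCP position; "eef_rot": TCP orientation; "contact_force": force on the tool from outside, world axes, zero at the start; "ft_torque": the same for the moment, N m; "grip_width": finger opening in mm.
Only numpy, scipy, OpenCV 4.12 (cv2) and the standard library are available. Lean on these libraries where they do the work, as an engineer would, in place of code of your own. Each camera call takes 0.05 s, during which the arm holds its last target. There are 200 camera calls.

TASK

The two honey-coloured wax tablets are stuck in the hinged metal mould tray. Take the tray by its bar handle, swing it up and over past upright, and let go so that it drops face down onto the blocks of its board and the rap knocks both tablets out into the catching pan underneath. Leave the tray lying turned over and do not touch the tablets with the fingers.

Things in the scene. Friction and masses are not known exactly. Their poses are not given: they have to be found in the camera images.
- flip_tray_handle (a point): Middle of the round handle bar (11 mm thick, 60 mm long, 44 mm above the table; turns freely between finger pads). Frame fixed to the tray: x along bar and hinge, y from bar to hinge, z out of the open face. Hinge axis 144 mm along +y, same height. Tray: aluminium block 136 (x) by 76 (y) by 26 mm, 0.35 kg, top level with the bar, 44 mm clear gap between it and the bar: lower the fingers only partly open.
- flip_tray (a joint): Tray hinge: 0 lying open face up (start); grows as the bar is lifted and swung over the hinge to the far side (start +y); 3.14 turned over, open face down on two rubber-capped blocks, 34 mm above the pan. Almost frictionless; upright at 1.57 (bar 0.19 m high), tips over by itself only beyond about 1.75. Let go at 2.0 to 2.2 and it falls fast enough to free the tablets.
- tablet_0: Honey-coloured wax tablet, a round frustum 14 mm thick, 30 mm across one face, 39 mm across the other, 25 g; origin at the centre of the narrow face, z to the wide face. Starts in the pocket 32 mm to the handle's -x, wide face up, 8 mm below the open face, held by two sprung beads against several times its weight: only a sharp rap frees it. Out in the pan its z is about 0.024; stuck in the turned tray 0.066.
- tablet_1: Honey-coloured wax tablet, a round frustum 14 mm thick, 30 mm across one face, 39 mm across the other, 25 g; origin at the centre of the narrow face, z to the wide face. Starts in the pocket 32 mm to the handle's +x, wide face up, 8 mm below the open face, held by two sprung beads against several times its weight: only a sharp rap frees it. Out in the pan its z is about 0.024; stuck in the turned tray 0.066.
There are look-alikes about, which are no part of the job. What is shaped like the tablet_1 but black or turquoise is not meant.

How it is judged (in metres and radians):
At the end, for the whole second after the job is handed in: The tray lies turned over (joint above 2.9), and both tablets are out of it, at rest in the catching pan beneath: origin below z = 0.045, within 75 mm of the handle's middle along the bar and 30 to 130 mm from the bar towards the hinge (value of joint flip_tray above 2.9 rad and height (world z) of tablet_0 between 0 and 0.045 m and linear speed of each of tablet_0, tablet_1 below 0.03 m/s and y of tablet_0 in the frame of flip_tray_handle between 0.03 and 0.13 m and x of tablet_0 in the frame of flip_tray_handle between -0.075 and 0.075 m and height (world z) of tablet_1 between 0 and 0.045 m and y of tablet_1 in the frame of flip_tray_handle between 0.03 and 0.13 m and x of tablet_1 in the frame of flip_tray_handle between -0.075 and 0.075 m); the robot touches nothing.
It fails at once if a finger presses on a tablet (contact force between any of tablet_0, tablet_1 and the fingers above 0.5 N).
It also fails if it takes over 40 s, if anything falls off the work surface, if the arm or the gripper's body presses on something with over 40 N, if the wrist force passes 120 N, or if a joint passes its speed limit or range.

## Working session

There is one attempt and no reset: what is moved stays moved. The work goes in short steps, Python scripts to look and compute and a shell command to move; the robot and the scene stay as the last step left them, time stands still between calls to the robot, and variables do not carry over. Pictures are saved under pics/ and viewed, about 8 in all and at most 12, crops included, and the job is handed in when it is done.

```bash
mkdir -p pics; ls; python3 - <<'E'
from bench import *
import cv2,numpy as np
o=get_obs();print(o)
for n in("top","side"):
    c=get_calibration(n);print(n,{k:np.round(v,3).tolist() for k,v in c.items()})
    cv2.imwrite(f"pics/{n}0.png",cv2.resize(grab_frame(n)[:,:,::-1],None,fx=1.5,fy=1.5))
    cv2.imwrite(f"pics/{n}_raw.png",grab_frame(n)[:,:,::-1])
print(get_calibration("wrist"))
E
```

```text
pics
{'time': 0.0, 'qpos': array([ 1.21037744e+00,  3.00472561e-01,  1.52158963e+00,  1.50672236e-05,
        1.32070495e+00, -6.65818408e-02]), 'joint_vel': array([-4.35334356e-04,  7.73170909e-04,  1.50403023e-03,  1.84465742e-03,
        8.59106977e-04, -6.80325088e-05]), 'joint_torque': array([-3.55804368e-03, -5.43488967e+01, -3.61805105e+01, -1.79114668e-04,
        3.94066054e-03, -3.77784588e-06]), 'eef_pos': array([159.20877985, 526.22780789, 249.71688515]), 'eef_rot': array([ 0.22973852,  1.55872733, -0.23154203]), 'contact_force': array([ 0.408983  , -0.13088653, -0.19585194]), 'ft_torque': array([0.0040809 , 0.04165444, 0.0567136 ]), 'grip_width': 85.46043779492658}
top {'fx': 495.45, 'fy': 495.45, 'cx': 246.6, 'cy': 201.605, 'distortion': [-0.168, 0.0, 0.0, 0.0, 0.0], 'camera_from_world': [[0.021, -1.0, 0.012, 163.616], [-0.994, -0.023, -0.11, 528.385], [0.11, -0.009, -0.994, 859.054], [0.0, 0.0, 0.0, 1.0]]}
side {'fx': 485.907, 'fy': 485.907, 'cx': 249.346, 'cy': 191.373, 'distortion': [-0.172, 0.0, 0.0, 0.0, 0.0], 'camera_from_world': [[0.926, -0.377, -0.02, -418.256], [-0.248, -0.567, -0.785, 252.88], [0.285, 0.732, -0.619, 621.049], [0.0, 0.0, 0.0, 1.0]]}
{'fx': 290.19101025959395, 'fy': 290.19101025959395, 'cx': 255.56981969006767, 'cy': 198.27288813681258, 'distortion': array([-0.04981923,  0.        ,  0.        ,  0.        ,  0.        ]), 'mount': array([[ 2.83352096e-05, -2.58041901e-01,  9.66133726e-01,
        -1.23635789e+02],
       [ 9.99999582e-01,  8.90709396e-04,  2.08568589e-04,
         5.05341089e-01],
       [-9.14363823e-04,  9.66133316e-01,  2.58041819e-01,
        -6.48632552e+01],
       [ 0.00000000e+00,  0.00000000e+00,  0.00000000e+00,
         1.00000000e+00]])}
```

View pics/top0.png

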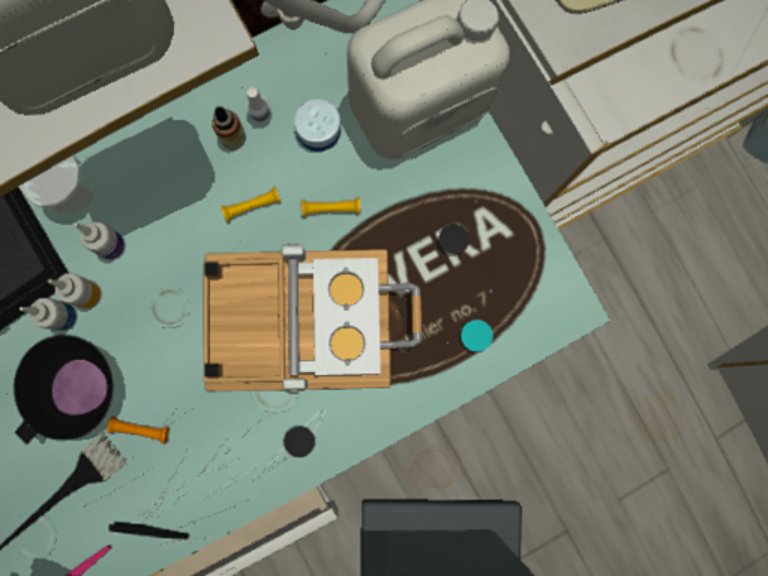

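View pics/side0.png

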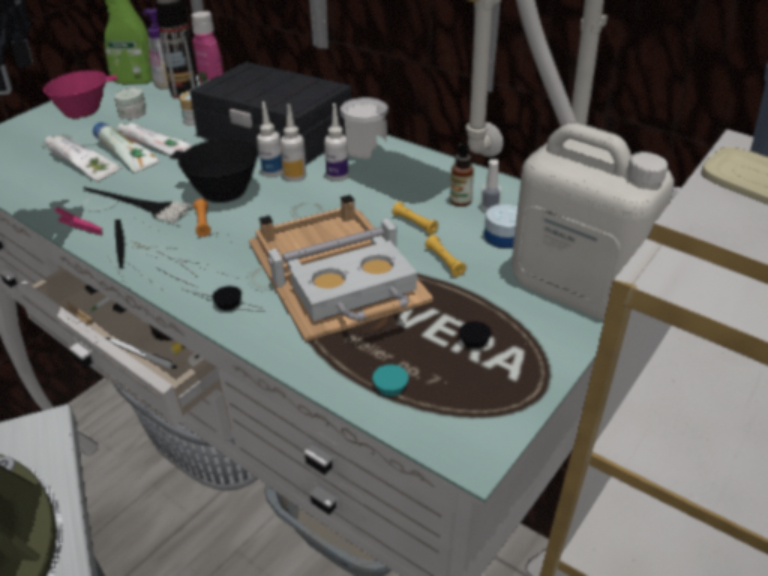

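The top view (1.5x) shows the tray with its two honey tablets at about (346,289) and (346,343). The bar is at about (416,315) and the hinge rod at x≈293, so the swing goes towards world +y. The look-alikes are the black discs at (454,238) and (299,441) and the turquoise disc at (477,336). They are the wrong colour and lie outside the pockets. Next I'll measure.

```bash
cat > h.py <<'E'
import numpy as np,cv2
from scipy.spatial.transform import Rotation as R
from bench import *
def ray(n,uv,z):
    c=get_calibration(n);K=np.array([[c["fx"],0,c["cx"]],[0,c["fy"],c["cy"]],[0,0,1.]])
    M=np.array(c["camera_from_world"]);p=cv2.undistortPoints(np.array(uv,float).reshape(-1,1,2),K,np.array(c["distortion"]))[:,0]
    d=np.c_[p,np.ones(len(p))]@M[:3,:3];o=-M[:3,:3].T@M[:3,3]
    return o+d*((z-o[2])/d[:,2])[:,None]
def proj(n,P):
    c=get_calibration(n);K=np.array([[c["fx"],0,c["cx"]],[0,c["fy"],c["cy"]],[0,0,1.]])
    M=np.array(c["camera_from_world"]);return cv2.projectPoints(np.array(P,float).reshape(-1,1,3),cv2.Rodrigues(M[:3,:3])[0],M[:3,3],K,np.array(c["distortion"]))[0][:,0]
E
python3 - <<'E'
from h import *
im=cv2.imread("pics/top_raw.png");hsv=cv2.cvtColor(im,cv2.COLOR_BGR2HSV)
def blobs(m,lo):
    for c in cv2.findContours(m,0,2)[0]:
        if cv2.contourArea(c)>lo: yield c
roi=np.zeros(im.shape[:2],np.uint8);roi[165:260,195:260]=255
for c in blobs(cv2.inRange(hsv,(15,110,140),(30,255,255))&roi,150):
    r=cv2.minAreaRect(c);print("tab",r,ray("top",r[0],36).round(1))
m=cv2.inRange(hsv,(0,0,190),(180,40,255))&roi
m=cv2.morphologyEx(m,3,np.ones((5,5)))
for c in blobs(m,800):
    r=cv2.minAreaRect(c);print("tray",r);b=cv2.boxPoints(r);w=ray("top",b,44);print(w.round(1),ray("top",r[0],44),np.linalg.norm(np.diff(w,axis=0),axis=1))
cv2.imwrite("pics/crop1.png",cv2.resize(im[160:265,190:290],None,fx=5.5,fy=5.5,interpolation=2))
o=get_obs();print(R.from_rotvec(o["eef_rot"]).as_matrix().round(3))
E
```

```text
tab ((229.0, 245.5), (25.0, 60.0), 90.0) [[445.4 204.6  36. ]]
tab ((231.0, 228.5), (20.0, 21.0), 0.0) [[475.4 201.8  36. ]]
tab ((203.5, 212.5), (53.0, 9.0), 90.0) [[502.7 251.2  36. ]]
tab ((230.5, 192.5), (19.0, 21.0), 90.0) [[539.4 204.3  36. ]]
tab ((229.5, 178.0), (22.0, 55.0), 90.0) [[565.5 206.7  36. ]]
tray ((225.74961853027344, 210.47349548339844), (76.8093490600586, 52.60001754760742), 89.13194274902344)
[[572.9 261.   44. ]
 [576.4 167.9  44. ]
 [440.9 163.1  44. ]
 [437.5 254.7  44. ]] [[506.41818884 211.6062592   44.        ]] [ 93.2247795  135.59072735  91.72352295]
[[-0.     0.29   0.957]
 [-0.001  0.957 -0.29 ]
 [-1.    -0.001 -0.   ]]
```

View pics/crop1.png

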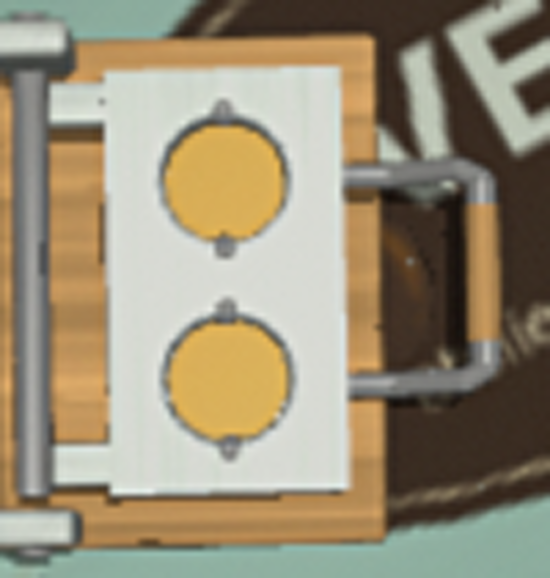

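The enlarged crop shows the honey tablets at crop (224,178) and (228,380). The copper bar runs from (482,200) to (486,345), and the hinge rod is centred on about x=31.

```bash
python3 - <<'E'
from h import *
f=lambda u,v:(190+(u+.5)/5.5-.5,160+(v+.5)/5.5-.5)
P=lambda *a,z=44:ray("top",[f(*q) for q in a],z)
b=P((482,200),(486,345));print("bar",b.round(1),b.mean(0))
h=P((31,72),(33,490));print("hinge",h.round(1),h.mean(0))
e=P((105,73),(341,67),(349,488),(108,494));print("tray",e.round(1),e.mean(0));print(np.linalg.norm(e-np.roll(e,1,0),axis=1))
t=P((224,178),(228,380),z=36);print("tab",t.round(1),t.mean(0))
# side check
q=proj("side",np.r_[b.mean(0)[None],b,h,t])*1.5+.25;print(q.round())
im=cv2.resize(cv2.imread("pics/side_raw.png"),None,fx=4,fy=4,interpolation=2)
for x in (proj("side",np.r_[b,h,t])*4+1.5).astype(int):cv2.drawMarker(im,tuple(map(int,x)),(0,0,255),0,14,1)
cv2.imwrite("pics/side1.png",im[520:920,640:1240])
E
```

```text
bar [[534.2 121.6  44. ]
 [487.6 119.6  44. ]] [510.88162286 120.5804076   44.        ]
hinge [[572.4 267.5  44. ]
 [438.3 262.5  44. ]] [505.35055158 265.01449019  44.        ]
tray [[572.6 243.6  44. ]
 [576.3 167.6  44. ]
 [441.2 162.4  44. ]
 [437.6 238.7  44. ]] [506.9291303  203.07734504  44.        ]
[135.07237456  76.04471829 135.14978674  76.41231724]
tab [[540.4 204.6  36. ]
 [475.1 201.7  36. ]] [507.75173573 203.15017089  36.        ]
[[382. 308.]
 [400. 302.]
 [363. 314.]
 [382. 230.]
 [285. 256.]
 [378. 267.]
 [329. 281.]]
```

View pics/side1.png

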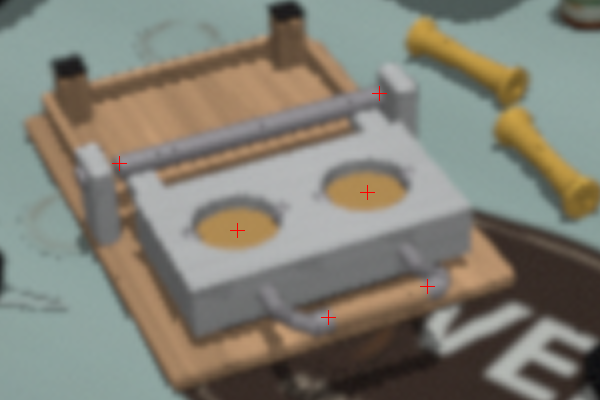

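```bash
python3 -m jog '[[19.5,-22.5,0,0,0,0.0185],[19.5,-22.5,0,0,0,0.0185],[19.5,-22.5,0,0,0,0.0185],[19.5,-22.5,0,0,0,0.0185],[19.5,-22.5,0,0,0,0.0185],[19.5,-22.5,0,0,0,0.0185],[19.5,-22.5,0,0,0,0.0185],[19.5,-22.5,0,0,0,0.0185],[19.5,-22.5,0,0,0,0.0185],[19.5,-22.5,0,0,0,0.0185],[19.5,-22.5,0,0,0,0.0185],[19.5,-22.5,0,0,0,0.0185],[19.5,-22.5,0,0,0,0.0185],[19.5,-22.5,0,0,0,0.0185],[19.5,-22.5,0,0,0,0.0185],[19.5,-22.5,0,0,0,0.0185],[19.5,-22.5,0,0,0,0.0185],[19.5,-22.5,0,0,0,0.0185],[0,0,0,0,0,0]]' 40
cat > s.py <<'E'
from h import *
o=get_obs();M=R.from_rotvec(o["eef_rot"]).as_matrix()
print(round(o["time"],2),o["eef_pos"].round(1),o["qpos"].round(2),o["contact_force"].round(1),round(o["grip_width"],1));print("toolx",M[:,0].round(3),"tooly",M[:,1].round(3))
E
python3 s.py
```

```text
time: 1.78
eef_pos: [512.4, 118.1, 249.8]
eef_rot: [-0.03, 1.571, 0.029]
contact_force: [-0.4, 0.0, 0.1]
grip_width: 40.2
1.78 [512.4 118.1 249.8] [ 0.16  0.25  1.59 -0.    1.31 -1.45] [-0.4  0.   0.1] 40.2
toolx [-0.    -0.001 -1.   ] tooly [-0.037  0.999 -0.001]
```

```bash
python3 -m jog '[[-0.8,21,0,0.105,0.004,0],[-0.8,21,0,0.105,0.004,0],[-0.8,21,0,0.105,0.004,0],[-0.8,21,0,0.105,0.004,0],[-0.8,21,0,0.105,0.004,0],[-0.8,21,0,0.105,0.004,0],[-0.8,21,0,0.105,0.004,0],[-0.8,21,0,0.105,0.004,0],[-0.8,21,0,0.105,0.004,0],[-0.8,21,0,0.105,0.004,0],[0,0,0,0,0,0],[0,0,0,0,0,0]]'; python3 s.py
```

```text
time: 2.78
eef_pos: [501.7, 331.5, 249.3]
eef_rot: [0.791, 1.433, 0.846]
contact_force: [0.6, -0.1, -0.2]
grip_width: 39.9
2.78 [501.7 331.5 249.3] [ 0.19  0.38  1.7   1.16  1.21 -1.96] [ 0.6 -0.1 -0.2] 39.9
toolx [-0.035  0.866 -0.499] tooly [-0.019  0.499  0.866]
```

```bash
python3 -m jog '[[0.9,-21.1,0,-0.105,-0.004,0],[0.9,-21.1,0,-0.105,-0.004,0],[0.9,-21.1,0,-0.105,-0.004,0],[0.9,-21.1,0,-0.105,-0.004,0],[0.9,-21.1,0,-0.105,-0.004,0],[0.9,-21.1,0,-0.105,-0.004,0],[0.9,-21.1,0,-0.105,-0.004,0],[0.9,-21.1,0,-0.105,-0.004,0],[0.9,-21.1,0,-0.105,-0.004,0],[0.9,-21.1,0,-0.105,-0.004,0],[0,0,-30,0,0,0],[0,0,-30,0,0,0],[0,0,-30,0,0,0],[0,0,-30,0,0,0],[0,0,-10,0,0,0],[0,0,0,0,0,0]]'; python3 s.py; python3 - <<'E'
from h import *
cv2.imwrite("pics/w1.png",grab_frame("wrist")[:,:,::-1])
E
```

```text
time: 4.12
eef_pos: [510.9, 119.7, 119.3]
eef_rot: [-0.032, 1.572, 0.028]
contact_force: [-0.0, 0.1, -0.0]
grip_width: 40.0
4.12 [510.9 119.7 119.3] [ 0.16  0.39  1.72 -0.    1.03 -1.45] [-0.   0.1 -0. ] 40.0
toolx [-0.002 -0.002 -1.   ] tooly [-0.039  0.999 -0.002]
```

View pics/w1.png

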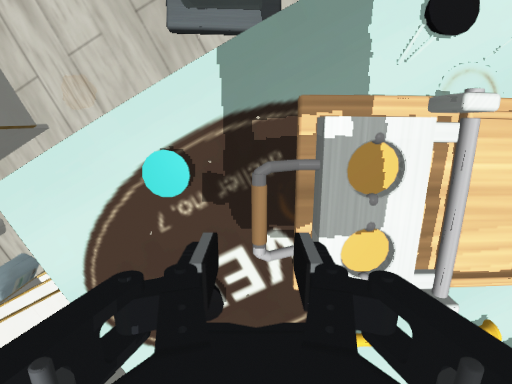

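The wrist view shows the copper bar at x≈259, between the fingers at 213 and 300, so it is centred. The inner finger is in the gap, clear of the tray. I'll go down and grip.

```bash
python3 -m jog '[[0,0.5,-22,0,0,0],[0,0,-22,0,0,0],[0,0,-18,0,0,0],[0,0,-11,0,0,0],[0,0,0,0,0,0]]'; python3 -m jog '[[0,0,0,0,0,0],[0,0,0,0,0,0],[0,0,0,0,0,0],[0,0,0,0,0,0],[0,0,0,0,0,0],[0,0,0,0,0,0]]' 5 40; python3 s.py
```

```text
time: 4.58
eef_pos: [511.5, 120.8, 47.2]
eef_rot: [-0.031, 1.571, 0.03]
contact_force: [0.3, -0.3, -0.2]
grip_width: 40.1
time: 5.08
eef_pos: [512.2, 121.8, 49.1]
eef_rot: [-0.03, 1.567, 0.032]
contact_force: [-1.2, 6.8, 5.0]
grip_width: 9.8
5.08 [512.2 121.8  49.1] [ 0.16  0.51  1.76  0.    0.88 -1.45] [-1.2  6.8  5. ] 9.8
toolx [ 0.003  0.001 -1.   ] tooly [-0.039  0.999  0.001]
```

```bash
python3 - <<'E'
import numpy as np
n=20;t=np.linspace(0,2.1,n+1);p=t/2.1*1.05;d=4
y=-144*np.cos(t)-d*np.sin(p);z=144*np.sin(t)+d*np.cos(p)
for i,(a,b) in enumerate(zip(np.diff(y),np.diff(z))):print(i,round(-.038*a,1),round(a,1),round(b,1))
E
```

```text
0 -0.0 0.6 15.1
1 -0.1 2.2 14.9
2 -0.1 3.7 14.6
3 -0.2 5.2 14.1
4 -0.3 6.7 13.4
5 -0.3 8.0 12.6
6 -0.4 9.3 11.7
7 -0.4 10.5 10.6
8 -0.4 11.6 9.4
9 -0.5 12.5 8.1
10 -0.5 13.3 6.7
11 -0.5 14.0 5.3
12 -0.5 14.4 3.7
13 -0.6 14.8 2.2
14 -0.6 14.9 0.6
15 -0.6 14.9 -1.0
16 -0.6 14.8 -2.6
17 -0.5 14.5 -4.1
18 -0.5 14.0 -5.7
19 -0.5 13.3 -7.1
```

```bash
python3 -m jog '[[0,0.6,15.1,0.0525,0.002,0],[-0.1,2.2,14.9,0.0525,0.002,0],[-0.1,3.7,14.6,0.0525,0.002,0],[-0.2,5.2,14.1,0.0525,0.002,0],[-0.3,6.7,13.4,0.0525,0.002,0],[0,0,0,0,0,0]]'; python3 s.py; python3 - <<'E'
from h import *
cv2.imwrite("pics/s2.png",grab_frame("side")[60:300,80:400,::-1].repeat(2,0).repeat(2,1))
E
```

```text
time: 5.58
eef_pos: [511.6, 137.9, 122.9]
eef_rot: [0.176, 1.561, 0.238]
contact_force: [-1.9, -16.9, 8.6]
grip_width: 9.6
5.58 [511.6 137.9 122.9] [ 0.08  0.39  1.74  0.31  1.02 -1.69] [ -1.9 -16.9   8.6] 9.6
toolx [-0.006  0.261 -0.965] tooly [-0.039  0.965  0.261]
```

View pics/s2.png

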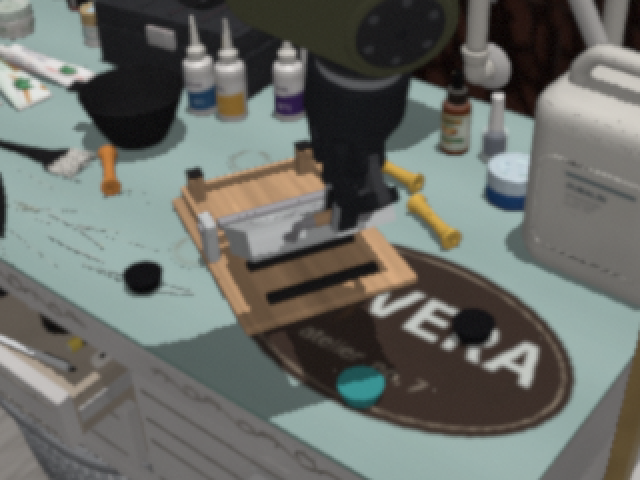

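The side view shows the tray held and lifted about 30°, with the arm clear. The tool feels about 19 N outward, so I'll add a small outward correction and carry on.

```bash
python3 -m jog '[[-0.3,6.7,13.4,0.0525,0.002,0],[-0.4,8.3,12.5,0.0525,0.002,0],[-0.4,10.5,10.6,0.0525,0.002,0],[-0.4,11.6,9.4,0.0525,0.002,0],[-0.5,12.5,8.1,0.0525,0.002,0],[0,0,0,0,0,0]]'; python3 s.py
```

```text
time: 6.13
eef_pos: [509.3, 189.4, 175.8]
eef_rot: [0.383, 1.537, 0.445]
contact_force: [-0.1, -7.9, 10.9]
grip_width: 9.1
6.13 [509.3 189.4 175.8] [ 0.08  0.35  1.72  0.59  1.12 -1.81] [-0.1 -7.9 10.9] 9.1
toolx [-0.016  0.503 -0.864] tooly [-0.036  0.863  0.504]
```

```bash
python3 -m jog '[[-0.5,13.0,7.4,0.0525,0.002,0],[-0.5,14.0,5.8,0.0525,0.002,0],[-0.5,14.4,4.0,0.0525,0.002,0],[-0.6,14.8,2.2,0.0525,0.002,0],[-0.6,14.9,0.6,0.0525,0.002,0],[0,0,0,0,0,0]]'; python3 s.py
```

```text
time: 6.63
eef_pos: [506.1, 261.1, 194.3]
eef_rot: [0.589, 1.494, 0.649]
contact_force: [0.2, 0.3, 6.9]
grip_width: 9.5
6.63 [506.1 261.1 194.3] [ 0.12  0.38  1.73  0.89  1.15 -1.92] [0.2 0.3 6.9] 9.5
toolx [-0.026  0.71  -0.703] tooly [-0.029  0.703  0.711]
```

```bash
python3 - <<'E'
from h import *
cv2.imwrite("pics/s3.png",grab_frame("side")[60:300,80:400,::-1].repeat(2,0).repeat(2,1))
E
```

```text
(no output)
```

View pics/s3.png

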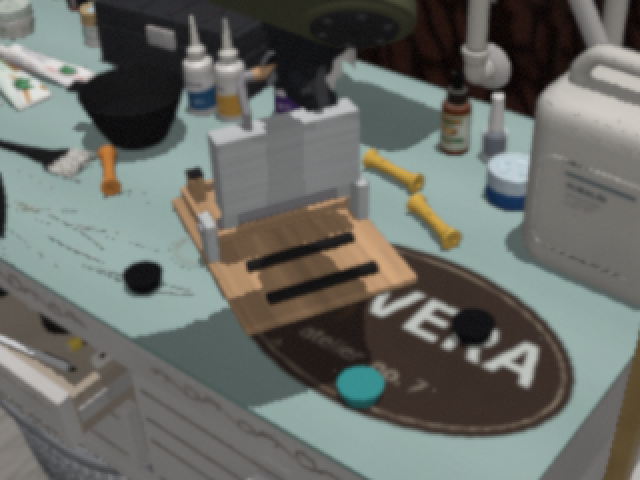

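The tray is upright as expected. Five more rows take it to 2.1.

```bash
python3 -m jog '[[-0.6,14.9,-1.0,0.0525,0.002,0],[-0.6,14.8,-2.6,0.0525,0.002,0],[-0.5,14.5,-4.1,0.0525,0.002,0],[-0.5,14.0,-5.7,0.0525,0.002,0],[-0.5,13.3,-7.1,0.0525,0.002,0],[0,0,0,0,0,0],[0,0,0,0,0,0]]'; python3 s.py
```

```text
time: 7.27
eef_pos: [503.0, 331.4, 172.4]
eef_rot: [0.79, 1.432, 0.847]
contact_force: [1.1, -2.1, -2.8]
grip_width: 9.3
7.27 [503.  331.4 172.4] [ 0.19  0.49  1.74  1.22  1.15 -2.12] [ 1.1 -2.1 -2.8] 9.3
toolx [-0.034  0.866 -0.499] tooly [-0.02   0.498  0.867]
```

```bash
python3 -m jog '[[0,0,0,0,0,0],[0,0,0,0,0,0],[1,-17,10,0,0,0],[1,-22,13,0,0,0],[1,-22,13,0,0,0],[1,-22,13,0,0,0],[1,-22,13,0,0,0],[1,-22,13,0,0,0],[0,-20,13,0,0,0],[0,-20,13,0,0,0],[0,-20,13,0,0,0],[0,0,0,0,0,0],[0,0,0,0,0,0]]' 45; python3 s.py; python3 - <<'E'
from h import *
a=grab_frame("top")[120:300,80:320,::-1];b=grab_frame("side")[80:260,110:350,::-1]
cv2.imwrite("pics/end.png",cv2.resize(np.hstack([a,b]),(800,300),interpolation=2))
cv2.imwrite("pics/side_end.png",grab_frame("side")[:,:,::-1])
E
```

```text
time: 8.35
eef_pos: [509.4, 143.8, 287.6]
eef_rot: [0.792, 1.428, 0.847]
contact_force: [-0.4, 0.2, 0.2]
grip_width: 45.2
8.35 [509.4 143.8 287.6] [-0.17  0.31  1.7   1.02  1.52 -2.05] [-0.4  0.2  0.2] 45.2
toolx [-0.031  0.867 -0.498] tooly [-0.021  0.497  0.867]
```

View pics/end.png

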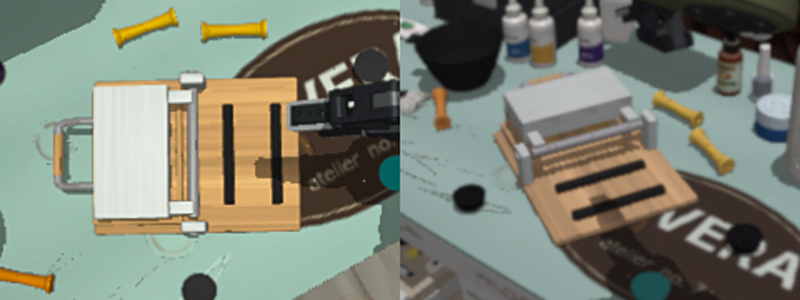

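The tray is turned over. It covers the pan, so I'll look under it from the hinge side with the wrist camera.

```bash
python3 -m jog '[[0,2,-20,0.03,0.001,0],[0,2,-20,0.03,0.001,0],[0,2,-20,0.03,0.001,0],[0,2,-20,0.03,0.001,0],[0,2,-20,0.03,0.001,0],[0,2,-20,0.03,0.001,0],[0,2,-20,0,0,0],[0,2,-20,0,0,0],[0,0,-20,0,0,0],[0,0,-10,0,0,0],[0,0,0,0,0,0],[0,0,0,0,0,0]]' 0; python3 s.py; python3 - <<'E'
from h import *
im=grab_frame("wrist")[:,:,::-1];cv2.imwrite("pics/w2.png",cv2.resize(im,(800,600)))
E
```

```text
time: 9.5
eef_pos: [509.1, 160.9, 96.9]
eef_rot: [0.931, 1.373, 0.985]
contact_force: [-0.3, 0.0, 0.3]
grip_width: 0.1
9.5 [509.1 160.9  96.9] [-0.17  0.69  1.77  1.2   1.43 -2.48] [-0.3  0.   0.3] 0.1
toolx [-0.036  0.942 -0.333] tooly [-0.014  0.333  0.943]
```

View pics/w2.png

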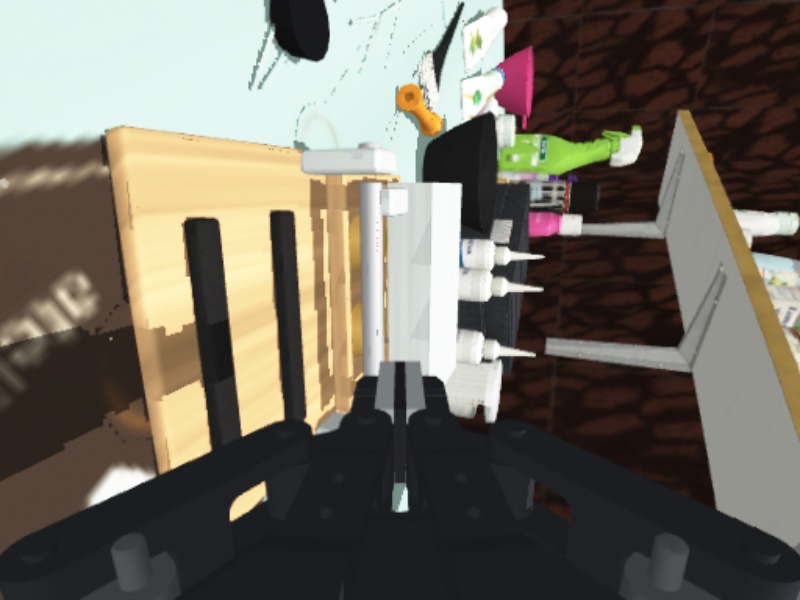

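Rotated 90°, the wrist view shows honey patches at about (354,245) and (356,325), between the pan rim and the hinge rod. I'll check their positions numerically.

```bash
python3 - <<'E'
from h import *
im=grab_frame("wrist");o=get_obs();c=get_calibration("wrist")
im=im[:,:,::-1].copy();hsv=cv2.cvtColor(im,cv2.COLOR_BGR2HSV)
K=np.array([[c["fx"],0,c["cx"]],[0,c["fy"],c["cy"]],[0,0,1.]]);m=c["mount"];W=R.from_rotvec(o["eef_rot"]).as_matrix()
roi=np.zeros(im.shape[:2],np.uint8);roi[120:240,221:232]=255
k=cv2.inRange(hsv,(18,130,100),(30,255,255))&roi
o0=o["eef_pos"]+W@m[:3,3]
for q in cv2.findContours(k,0,2)[0]:
    if cv2.contourArea(q)<8: continue
    x,y,w,h=cv2.boundingRect(q)
    pts=np.array([[x+w/2,y],[x+w/2,y+h/2],[x+w/2,y+h]],float)
    p=cv2.undistortPoints(pts[:,None],K,c["distortion"])[:,0]
    d=np.c_[p,np.ones(3)]@(W@m[:3,:3]).T
    print((x,y,w,h),[(o0+r*((20-o0[2])/r[2])).round(0).tolist() for r in d])
b=np.array([[hh] for hh in hsv[160,215:235]]);print(hsv[160,214:236].tolist())
cv2.imwrite("pics/w3.png",cv2.resize(im[90:260,180:270],None,fx=3.5,fy=3.5,interpolation=2))
# bar & tray edge in turned-over state, from top view
E
```

```text
(224, 193, 7, 35) [[509.0, 298.0, 20.0], [526.0, 298.0, 20.0], [545.0, 298.0, 20.0]]
(223, 137, 7, 36) [[454.0, 296.0, 20.0], [471.0, 296.0, 20.0], [488.0, 296.0, 20.0]]
[[16, 117, 201], [16, 115, 199], [16, 116, 203], [16, 115, 207], [17, 113, 212], [18, 107, 233], [23, 81, 251], [23, 78, 252], [22, 85, 250], [19, 143, 208], [19, 156, 193], [20, 156, 193], [20, 156, 194], [19, 155, 193], [19, 154, 194], [20, 155, 193], [16, 27, 124], [90, 4, 132], [90, 2, 140], [120, 2, 148], [135, 3, 159], [90, 1, 176]]
```

View pics/w3.png

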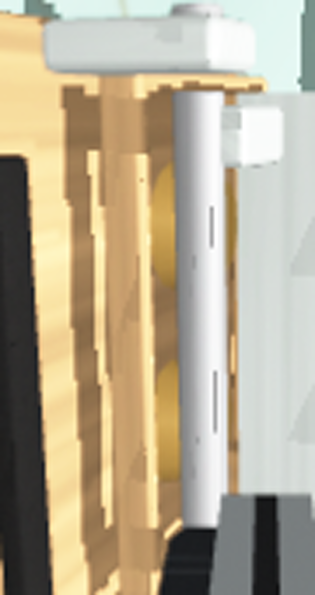

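Both tablets are out and lying in the pan, with visible widths of 35–36 mm. I'll check the bar position for the tray angle, then raise the arm and hand in.

```bash
python3 -m jog '[[0,-10,20,0,0,0],[0,-10,20,0,0,0],[0,-10,20,0,0,0],[0,0,20,0,0,0],[0,0,0,0,0,0],[0,0,0,0,0,0],[0,0,0,0,0,0]]'; python3 - <<'E'
from h import *
print("bar",ray("top",[(80+58*.6,120+152*.6)],44).round(1),"expect y 409")
o=get_obs();print(o["time"],o["contact_force"].round(1),abs(o["joint_vel"]).max());print(hand_in())
E
```

```text
time: 10.18
eef_pos: [509.0, 130.7, 177.0]
eef_rot: [0.93, 1.372, 0.985]
contact_force: [0.5, 0.4, -0.8]
grip_width: -0.2
bar [[500.5 408.4  44. ]] expect y 409
10.1833 [ 0.5  0.4 -0.8] 0.02179348217525103
the job is handed in; nothing more can be done
None
```

The tray is turned over and both tablets are out in the catching pan; I handed the job in at 10.2 s. I gripped the bar, swung the tray up and over while tilting the tool about 60°, and let go at about 2.08 rad. I then backed the fingers straight out so that the tray could drop.

What the last checks showed:
- **Tray:** the bar measured at y = 408 mm, against 409 mm expected for a flat, turned-over tray. I did not read the joint angle directly.
- **Tablets:** both show under the tray in the wrist view, with near edges at about (471, 296) and (526, 298) mm. That puts both inside the required area. The hinge rod partly hides them, so I did not measure their full outlines or exact heights, or check by measurement that they were at rest.
- **Robot:** it touched nothing at the end, with contact force around 1 N. The highest force I read was about 19 N, during the swing. The fingers stayed away from the tablets throughout.

No check failed or disagreed.

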